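# Lever open the heel tin

## Robot

A 6-joint arm with a two-finger parallel gripper is mounted at the origin on the work surface. World frame = base frame: x ahead of the robot, y to its left, z up, the work surface at z = 0. Lengths are in m, angles in degrees, forces in N, time in s.
With the tool pointing down it reaches from about 0.25 to 0.725 m from the base axis. Payload 9.7 kg.
Tool frame: the origin (TCP) lies midway between the tips of the shut fingers; the grasp point (between the pads) lies 19 mm behind it; z points along the fingers, y is the line along which they close (so a half turn about z gives the same grasp; the last joint's range is limited). The gripper opens to 85 mm and grips with 20 to 120 N. Pads are 22 mm wide; open, the fingers measure 114 mm over their backs; the gripper's body (76 mm by 85 mm) begins 54 mm behind the grasp point. The pads swing forward as they close: fully open they stand 13 mm farther back than shut.
Start: joints at [-69.385, 4.979, 10.078, 95.1, 0, 90], TCP at [0.194, -0.515, 0.231] pointing down, gripper open.
Joint ranges: [-179.16, 179.16], [-48.56, 103.87], [-65.8, 70.77], [-126.05, 130.52], [-82.76, 87.17], [-180, 180]. Speed limits (degrees/s): [127.2, 127.2, 147.25, 180, 180, 180].

## Interface

Orientations are given as [roll, pitch, yaw] about the fixed x, y, z axes, in that order (R = Rz(yaw) Ry(pitch) Rx(roll)).
In Python, from workcell import readout, imaging, bot, spotter gives the robot as it stands.
- The arm moves only by the shell command python3 -m jog 'ROWS' [FORCE]. ROWS is JSON, a list of rows, each an object with "rotation": the turn, a rotation vector about the world's x, y, z in degrees, a list of three; "translation": the shift along the world's x, y, z in mm, a list of three; "grip": the finger opening in mm, from 0 to 85.4. In form: [{"rotation": [wx, wy, wz], "translation": [dx, dy, dz], "grip": grip}, ...]. A call has 1 to 20 rows; each row is the pose to reach, as a shift and turn from the pose commanded when the call began; what a row does not reach only later rows make up. A row lasts 1/10 s, in which the tool goes at most 50 mm and 8.59 degrees, less where a joint would pass 70% of its speed; a pose out of reach is approached as far as the arm can. A call with a gripper value outside its range is refused whole. The fingers move at their own pace and stop on an object; FORCE is the grip in N (left out, the last holds). Time passes only in rows, so rows that repeat a pose let the fingers close. It gives the time, the measured TCP pose, the force, the opening and the grip force at its end, in the units of the state.
- readout.get_obs(): the state, without advancing time (a new reading comes with each control period).
- imaging.camera(name): name is "scene" or "top" or "wrist"; returns (picture, depth): 400x640x3 uint8, red, green, blue; 400x640 float32, m along the optical axis (not along the pixel's ray), 0 where there is no reading.
- imaging.camera_info(name): a dict with "vertical_fov" (degrees; the focal length in pixels is half the picture's height over the tangent of half this angle, whatever the lens; pixels are square), "cx", "cy" (the principal point, pixels), "extrinsics" (4x4, takes a point from camera to world coordinates); the wrist camera has in their place "tool_from_camera" (4x4, takes a point from camera to tool coordinates, whose origin is the TCP and whose axes are the flange's). Camera axes: x right, y down, z forward; pixel columns grow to the right and rows downward; lengths in m; the calibration is good to about 2 mm. A picture is of the moment at which its call begins: read the wrist's pose just before it. camera_info takes no time and is no camera call.
- bot.job_done(): hands the job in; it is judged then, once.
Trained networks look in the newest picture that a camera, given by its name, has taken for a name from the list of things; names that differ only in an ending like _2 or _b are one class to them, and where a whole thing is asked for, a point or a joint stands for the part that bears it (a point fixed in the world has none). Each returns a list of dicts, best first, with "confidence" (0 to 1); they miss things now and then, are a little off and sometimes report something else, mostly with a low value. They report only what shows in the picture. A call takes as long as a camera call. They do not tell look-alikes from the thing itself.
- spotter.spot_in(camera, target): "box" ([centre column, centre row, width, height] in pixels, round what is visible of it).
- spotter.mark_of(camera, target): "uv" ([column, row] in pixels: a listed point, or the origin of a listed thing).
The state is a dict: "time": time; "q": joint angles; "qd": joint speeds; "joint_efforts": joint torques, N m; "ee_pos": TCP position; "tcp_rot": TCP orientation; "wrist_force": force on the tool from outside, world axes, zero at the start; "torque": the same for the moment, N m; "opening": finger opening in m; "grasp_force": force on a finger pad.
Only numpy, scipy, OpenCV 4.12 (cv2) and the standard library are available. Lean on these libraries where they do the work, as an engineer would, in place of code of your own. Each camera call takes 0.05 s, during which the arm holds its last target. There are 200 camera calls.

## Task

A shoe brush is standing on the lid of the green heel tin. First move the brush into the aluminium tray, bristles down and flat on its floor; then push the tip of the red-handled pry blade into the slot under the lid's yellow edge and lever the lid up with the blade, gently and never touching the lid with the gripper, until it stands upright or leans back. Finally lay the blade down flat, wholly on the cork mat, and leave everything else on the bench where it is.

Things in the scene. Friction and masses are not known exactly. Their poses are not given: they have to be found in the camera images.
- tin: green steel box, fixed to the bench, 150 mm (its x) by 140 mm (its y), 56 mm high without the lid, 62 mm with it; origin at the centre of its underside, z up. The front, with the pry slot, faces its -x; the lid is hinged on its far (+x) rim. Walls 4 mm; rubber heels inside, up to 26 mm high
- tin_slot (a point): middle of the pry slot in the tin's front face, 51.5 mm above the bench; the slot is 80 mm wide (tin's y) and 9 mm high, from the top of the cut-down front wall (47 mm above the bench) to the underside of the lid (56 mm), and open to the inside. Same axes as the tin: a blade enters along +x
- tin_hinge (a point): middle of the lid's hinge axis (along the tin's y), 150 mm behind the front face, 56 mm above the bench; same axes as the tin
- lid (a joint): opening angle of the lid: 0 shut, 1.57 upright, stop at 1.9. A stiff hinge: the lid stays where it is left; lifting its front edge takes about 3 N
- lid_edge (a point): middle of the lid's front edge at its underside (150 mm from the hinge). The lid is a 150 x 140 x 6 mm plate, flush with the tin's sides, with a 12 mm yellow stripe along this edge on top
- brush: shoe brush with a wooden back, 130 mm long (its x), 48 mm wide (y), 45 mm high, origin at the centre of its underside (bristle side), z up through the back. Bristle block 120 x 42 mm, 27 mm high, rigid; wooden back 18 mm thick above it. About 140 g
- blade: pry blade, 185 mm long, lying flat: red handle 105 mm long (x -80 to +25 mm), 22 mm wide, 24 mm high; steel blade from x +25 to +105 mm, 28 mm wide, 3 mm thick, level with the underside of the handle. Origin on the underside, 25 mm behind the handle's front end, near the centre of mass; x towards the tip, z up. About 120 g
- blade_tip (a point): end of the steel blade, mid thickness (105 mm ahead of the blade's origin, 1.5 mm above its underside)
- blade_butt (a point): rear end of the red handle (80 mm behind the blade's origin, 12 mm above its underside)
- tray: shallow open aluminium tray, fixed, 200 mm (x) by 140 mm (y), 22 mm high, walls and floor 4 mm; origin at the centre of its underside
- mat: cork mat, fixed, 240 mm (x) by 120 mm (y), 3 mm thick; origin at the centre of its underside
- polish: bystander: flat red tin of shoe polish, 72 mm across, 28 mm high, origin at the centre of its underside
- last: bystander: pale wooden shoe last, 205 mm long, 76 mm wide, 70 mm high, toe to its +x, lying sole down, origin at the centre of its underside
- hammer: bystander: hammer, 200 mm long, lying flat, handle to its -x, origin at the centre of its underside
- glue: bystander: white glue bottle with yellow cap, 54 mm across, 140 mm high, origin at the centre of its underside
- dye: bystander: amber dye bottle with green band and black cap, 48 mm across, 120 mm high, origin at the centre of its underside
- nailcup: bystander: open steel cup, 64 mm across, 55 mm high, origin at the centre of its underside
- heels: bystander: stack of three heel lifts, 75 x 65 x 36 mm, origin at the centre of its underside
Things that resemble listed ones, but are neither listed nor needed, are in the scene too. What is meant by the blade is not turquoise or white, and is the larger of those in its own colour.

How it is judged (in metres and radians):
On the way, in this order (a step that is already met when the one before it is completed fails the run):
1. the brush stands released in the tray, bristles down (x of brush in the frame of tray between -0.05 and 0.05 m and y of brush in the frame of tray between -0.055 and 0.055 m and z of brush in the frame of tray below 0.012 m and angle between brush's own z axis and vertical below 0.15 rad and contact force between the fingers and brush below 0.2 N and linear speed of brush below 0.05 m/s and value of joint lid below 0.05 rad), for 0.2 s.
2. the blade levers the lid up (contact force between blade and lid above 0.3 N and value of joint lid between 0.05 and 0.8 rad), for 0.04 s.
3. the lid stands open, upright or beyond (value of joint lid above 1.4 rad), for 0.2 s.
At the end, for the whole second after the job is handed in: lid still at 1.4 rad or more; brush released and at rest, flat on the tray floor (centre within 50 mm in x, 55 mm in y, tilt under 0.15 rad); blade released, at rest and flat (tilt under 0.15 rad), tip and butt both over the cork mat (2 mm overhang allowed) (x of brush in the frame of tray between -0.05 and 0.05 m and y of brush in the frame of tray between -0.055 and 0.055 m and z of brush in the frame of tray below 0.012 m and angle between each of brush, blade's own z axis and vertical below 0.15 rad and contact force between the fingers and brush below 0.2 N and linear speed of each of brush, blade below 0.05 m/s and x of blade_tip in the frame of mat between -0.122 and 0.122 m and y of blade_tip in the frame of mat between -0.062 and 0.062 m and x of blade_butt in the frame of mat between -0.122 and 0.122 m and y of blade_butt in the frame of mat between -0.062 and 0.062 m and z of blade in the frame of mat below 0.01 m and contact force between the fingers and blade below 0.2 N and value of joint lid above 1.4 rad and velocity of joint lid between -0.1 and 0.1 rad/s); the robot touches nothing.
It fails at once if the gripper or arm touches the lid (over 2 N) (contact force between any of the fingers, the arm and lid above 2 N).
It fails at once if the blade forces the lid with over 30 N (contact force between blade and lid above 30 N).
It fails at once if a bystander is moved by more than 30 mm (distance of any of polish, last, hammer, glue, dye, nailcup, heels from where it was at the start of the episode above 0.03 m).
It also fails if it takes over 72 s, if anything falls off the work surface, if the arm or the gripper's body presses on something with over 40 N, if the wrist force passes 120 N, or if a joint passes its speed limit or range.

## Working session

There is one attempt and no reset: what is moved stays moved. The work goes in short steps, Python scripts to look and compute and a shell command to move; the robot and the scene stay as the last step left them, time stands still between calls to the robot, and variables do not carry over. Pictures are saved under pics/ and viewed, at most 10 in all, crops included, and the job is handed in when it is done.

```bash
ls; mkdir -p pics
cat > h.py <<'E'
import numpy as np, cv2
from workcell import readout, imaging, bot, spotter
from scipy.spatial.transform import Rotation as R
def cam(n):
    o=readout.get_obs(); p,d=imaging.camera(n); i=imaging.camera_info(n)
    f=200/np.tan(np.radians(i["vertical_fov"]/2))
    if n=="wrist":
        T=np.eye(4);r=np.array(o["tcp_rot"])
        T[:3,:3]=R.from_euler('xyz',r,degrees=True).as_matrix();T[:3,3]=o["ee_pos"]
        T=T@np.array(i["tool_from_camera"])
    else: T=np.array(i["extrinsics"])
    return p,d,f,i["cx"],i["cy"],T
def cloud(c):
    p,d,f,cx,cy,T=c
    v,u=np.mgrid[:400,:640]
    P=np.stack([(u-cx)/f*d,(v-cy)/f*d,d],-1)@T[:3,:3].T+T[:3,3]
    P[d==0]=np.nan
    return P
def save(p,n,**k): cv2.imwrite("pics/"+n,p[:,:,::-1])
def ray(c,uv,z):
    p,d,f,cx,cy,T=c
    r=T[:3,:3]@np.array([(uv[0]-cx)/f,(uv[1]-cy)/f,1]); return T[:3,3]+r*(z-T[2,3])/r[2]
E
python3 - <<'E'
from h import *
print(readout.get_obs())
for n in("top","scene"):
    c=cam(n);save(c[0],n+"1.png");P=cloud(c);np.save(n+"1.npy",P)
    print(n,c[2:5],c[5].round(3).tolist(), imaging.camera_info(n).keys())
    for t in["tin","tin_slot","tin_hinge","lid_edge","brush","blade","blade_tip","blade_butt","tray","mat"]:
        for m in spotter.mark_of(n,t)[:3]:
            u,v=m["uv"];q=P[int(np.clip(v,0,399)),int(np.clip(u,0,639))]
            print(t,np.round([u,v,m["confidence"]],2),q.round(3))
E
```

```text
pics
{'time': 0.0, 'q': array([-6.93865330e+01,  5.01138431e+00,  1.00358994e+01,  9.50990015e+01,
        2.50303964e-04,  8.99984074e+01]), 'qd': array([ 0.05759941,  0.09703656,  0.05889919, -0.07822167, -0.05264213,
       -0.01454901]), 'joint_efforts': array([-8.91180862e-04, -5.20385993e+01,  4.64802468e+01,  1.64211768e-02,
        4.14009332e-05,  1.84738028e-06]), 'ee_pos': array([ 0.19355899, -0.51458453,  0.23059328]), 'tcp_rot': array([-1.79925514e+02, -2.52374162e-04,  2.06150592e+01]), 'wrist_force': array([-0.09150773,  0.75261107, -0.11462742]), 'torque': array([ 0.00162698, -0.00438747,  0.06241741]), 'grasp_force': 0.0, 'opening': 0.08525435757174413}
top (np.float64(487.6761839522662), 324.4978244279049, 201.73645097518607) [[0.02, -0.992, 0.126, 0.334], [-1.0, -0.019, 0.011, -0.013], [-0.008, -0.126, -0.992, 1.369], [0.0, 0.0, 0.0, 1.0]] dict_keys(['vertical_fov', 'cx', 'cy', 'extrinsics'])
tin [270.4  155.     0.71] [0.623 0.151 0.076]
tin_slot [295.   139.2    0.78] [ 0.689  0.091 -0.   ]
tin_hinge [239.2  154.3    0.56] [0.618 0.23  0.105]
lid_edge [293.2  141
[... 1546 characters left out ...]
4]
brush [374.2 257.1   0.6] [0.657 0.17  0.105]
blade [300.4  201.9    0.79] [ 0.508 -0.094  0.023]
blade [342.1  170.8    0.77] [ 0.358 -0.006  0.019]
blade [295.6  154.2    0.75] [ 0.334 -0.173  0.005]
blade_tip [297.8  234.4    0.97] [ 0.605 -0.072 -0.003]
blade_tip [324.7  161.6    0.74] [ 0.329 -0.075  0.   ]
blade_tip [265.   135.8    0.53] [ 0.283 -0.299 -0.006]
blade_butt [302.6  179.9    0.85] [ 0.431 -0.115  0.024]
blade_butt [298.8  137.5    0.65] [ 0.271 -0.184  0.013]
blade_butt [257.9   90.     0.57] [ 0.124 -0.388  0.022]
tray [218.9  169.6    0.67] [ 0.466 -0.389  0.006]
mat [468.1  238.5    0.87] [0.466 0.416 0.003]
mat [2.995e+02 2.342e+02 2.700e-01] [ 0.604 -0.065 -0.   ]
```

View pics/top1.png

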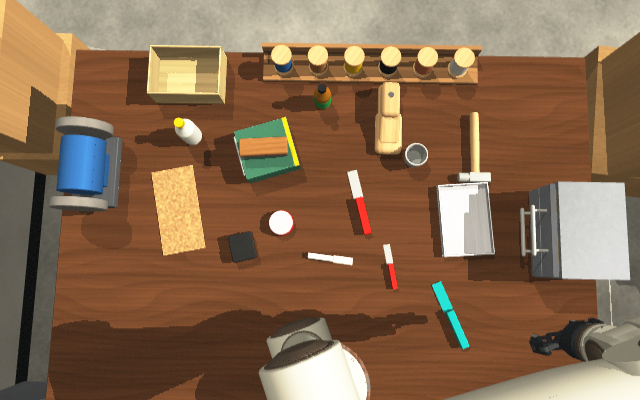

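View pics/scene1.png

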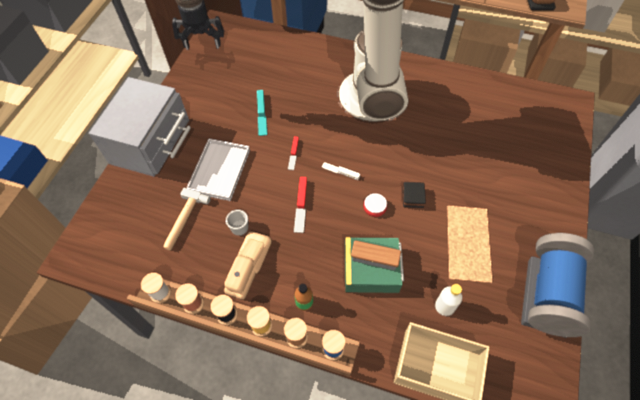

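The top view shows the tin at (268,150) with its yellow edge to the right, facing world -y. The brush is on the lid at (264,148). The larger red blade is at (359,203) with its steel tip at (352,172). The tray is at (466,220) and the mat at (179,209). Next I fit rectangles in both clouds.

```bash
cat >> h.py <<'E'
def rect(P,m,name):
    Q=P[m];Q=Q[~np.isnan(Q[:,0])]
    (x,y),(w,h),a=cv2.minAreaRect((Q[:,:2]*1000).astype(np.float32))
    md=np.median(Q,0)
    # robust: percentile extents along rect axes
    if w<h: w,h,a=h,w,a+90
    e=np.array([np.cos(np.radians(a)),np.sin(np.radians(a))]);n=np.array([-e[1],e[0]])
    s=Q[:,:2]@e*1000;t=Q[:,:2]@n*1000
    ps,pt=np.percentile(s,[1,99]),np.percentile(t,[1,99]);ce=e*ps.mean()+n*pt.mean()
    print(name,len(Q),'c',ce.round(1),'size',round(ps[1]-ps[0],1),round(pt[1]-pt[0],1),'rawsize',round(w,1),round(h,1),'long-axis deg',round(a,2),'z med',round(md[2]*1000,1))
    return ce,a
def near(P,x,y,r): return np.hypot(P[...,0]-x,P[...,1]-y)<r
def biggest(m):
    k,l,s,_=cv2.connectedComponentsWithStats(m.astype(np.uint8)); return l==1+np.argmax(s[1:,4])
E
python3 - <<'E'
from h import *
for n in("top","scene"):
    P=np.load(n+"1.npy");p=cv2.imread(f"pics/{n}1.png")
    H,S,V=[a.astype(int) for a in cv2.split(cv2.cvtColor(p,cv2.COLOR_BGR2HSV))]
    Z=P[...,2];print(n,'table',np.nanmedian(Z[near(P,.45,-.05,.03)]))
    g=near(P,.63,.16,.13)
    rect(P,biggest(g&(Z>.095)&(Z<.125)),'brush')
    rect(P,biggest(g&(Z>.045)&(Z<.125)),'tin+brush')
    rect(P,biggest(g&(H>22)&(H<35)&(S>150)&(V>120)),'yellow')
    b=near(P,.5,-.1,.14)
    rect(P,biggest(b&((H<6)|(H>174))&(S>150)),'handle')
    rect(P,biggest(b&(S<60)&(V>150)&(Z<.03)),'steel')
    rect(P,biggest(near(P,.465,-.39,.16)&(Z>.012)&(Z<.04)),'trayrim')
    rect(P,biggest(near(P,.465,-.39,.08)&(Z>-.01)&(Z<.012)),'trayfloor')
    rect(P,biggest(near(P,.48,.416,.17)&(H>8)&(H<25)&(V>160)&(Z<.02)),'mat')
E
```

```text
top table 0.001525865179206165
brush 887 c [641.6 166.9] size 126.8 47.3 rawsize 128.6 49.9 long-axis deg 93.78 z med 107.5
tin+brush 2863 c [646.  166.8] size 152.2 138.4 rawsize 156.1 141.9 long-axis deg 107.15 z med 64.9
yellow 231 c [666.7  99.4] size 137.2 12.8 rawsize 138.7 12.9 long-axis deg 17.16 z med 63.6
handle 322 c [ 469.5 -106.9] size 100.9 24.2 rawsize 103.0 24.7 long-axis deg 14.27 z med 24.5
steel 264 c [561.1 -82. ] size 75.2 26.9 rawsize 80.2 27.4 long-axis deg 13.91 z med 4.4
trayrim 907 c [ 491.8 -390. ] size 250.5 145.7 rawsize 255.9 149.9 long-axis deg 4.21 z med 23.4
trayfloor 2288 c [ 464.9 -392.6] size 149.9 125.7 rawsize 159.4 129.6 long-axis deg 4.22 z med 5.5
mat 3614 c [478.2 416. ] size 236.7 118.0 rawsize 243.5 122.6 long-axis deg 12.14 z med 4.0
scene table -0.0008697085762872092
brush 833 c [642.8 171.1] size 126.6 47.5 rawsize 130.0 52.2 long-axis deg 93.38 z med 106.3
tin+brush 2730 c [647.8 170.5] size 152.1 138.2 rawsize 156.2 143.8 long-axis deg 106.84 z med 63.8Traceback (most recent call last):
  File "<stdin>", line 9, in <module>
  File "h.py", line 36, in biggest
    k,l,s,_=cv2.connectedComponentsWithStats(m.astype(np.uint8)); return l==1+np.argmax(s[1:,4])
                                                                              ~~~~~~~~~^^^^^^^^^
    return _wrapfunc(a, 'argmax', axis=axis, out=out, **kwds)
    return bound(*args, **kwds)
ValueError: attempt to get argmax of an empty sequence
```

Both views agree: brush at (642,169), top at z≈107 (expected 107), axis 93.6°. Tin centre is (647,168.5) with its +x at 107°. Tray is (465,-391) at 4.2° and the mat (478,416) at 12°. The first move goes above the brush.

```bash
python3 -m jog '[{"rotation":[0,0,73],"translation":[448,684,-50],"grip":85},{"rotation":[0,0,73],"translation":[448,684,-50],"grip":85},{"rotation":[0,0,73],"translation":[448,684,-50],"grip":85},{"rotation":[0,0,73],"translation":[448,684,-50],"grip":85},{"rotation":[0,0,73],"translation":[448,684,-50],"grip":85},{"rotation":[0,0,73],"translation":[448,684,-50],"grip":85},{"rotation":[0,0,73],"translation":[448,684,-50],"grip":85},{"rotation":[0,0,73],"translation":[448,684,-50],"grip":85},{"rotation":[0,0,73],"translation":[448,684,-50],"grip":85},{"rotation":[0,0,73],"translation":[448,684,-50],"grip":85},{"rotation":[0,0,73],"translation":[448,684,-50],"grip":85},{"rotation":[0,0,73],"translation":[448,684,-50],"grip":85},{"rotation":[0,0,73],"translation":[448,684,-50],"grip":85},{"rotation":[0,0,73],"translation":[448,684,-50],"grip":85},{"rotation":[0,0,73],"translation":[448,684,-50],"grip":85},{"rotation":[0,0,73],"translation":[448,684,-50],"grip":85},{"rotation":[0,0,73],"translation":[448,684,-50],"grip":85},{"rotation":[0,0,73],"translation":[448,684,-50],"grip":85},{"rotation":[0,0,73],"translation":[448,684,-50],"grip":85},{"rotation":[0,0,73],"translation":[448,684,-50],"grip":85}]' 50
python3 - <<'E'
from h import *
o=readout.get_obs();print(o["q"].round(1),o["time"])
c=cam("wrist");save(c[0],"w1.png");P=cloud(c);np.save("w1.npy",P);Z=P[...,2]
c2=cam("top");P2=cloud(c2)
p=c[0][:,:,::-1].copy()
H,S,V=[a.astype(int) for a in cv2.split(cv2.cvtColor(p,cv2.COLOR_BGR2HSV))]
g=near(P,.64,.17,.13)
print((g&(Z>.095)&(Z<.125)).sum())
rect(P,biggest(g&(Z>.098)&(Z<.115)),'brush')
rect(P,biggest(near(P,.67,.1,.12)&(H>22)&(H<35)&(S>150)&(V>100)),'yellow')
E
```

```text
time: 3.1
ee_pos: [0.6413, 0.1682, 0.1817]
tcp_rot: [180.0, 0.0, 93.6]
wrist_force: [-0.9, 0.7, 0.8]
opening: 0.085
grasp_force: 0.0
[ 14.7  20.3  22.7  92.3  -0.  101.1] 3.1
9824
brush 9783 c [640.7 171.2] size 125.2 46.7 rawsize 128.8 48.1 long-axis deg 93.86 z med 107.1
yellow 757 c [708.6  94.7] size 62.7 51.3 rawsize 78.5 65.0 long-axis deg 14.43 z med 62.7
```

View pics/w1.png

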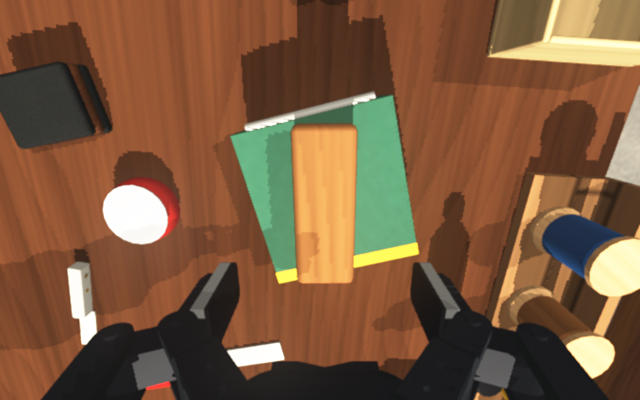

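The brush is centred between the open fingers at (325,205), above the green lid, and matches the measurement. Descending to grasp.

```bash
python3 -m jog '[{"rotation":[0,0,0],"translation":[0,2,-50],"grip":85},{"rotation":[0,0,0],"translation":[0,2,-90],"grip":85},{"rotation":[0,0,0],"translation":[0,2,-104],"grip":85},{"rotation":[0,0,0],"translation":[0,2,-104],"grip":85},{"rotation":[0,0,0],"translation":[0,2,-104],"grip":40},{"rotation":[0,0,0],"translation":[0,2,-104],"grip":40},{"rotation":[0,0,0],"translation":[0,2,-104],"grip":40},{"rotation":[0,0,0],"translation":[0,2,-104],"grip":40},{"rotation":[0,0,0],"translation":[0,2,-104],"grip":40},{"rotation":[0,0,0],"translation":[0,2,-104],"grip":40},{"rotation":[0,0,0],"translation":[0,2,-104],"grip":40}]' 40
```

```text
time: 4.3
ee_pos: [0.6427, 0.1714, 0.0799]
tcp_rot: [179.8, -0.0, 93.6]
wrist_force: [-0.5, -1.0, 5.9]
opening: 0.0474
grasp_force: 40.8
```

```bash
python3 -m jog '[{"rotation":[0,0,0],"translation":[0,0,40],"grip":40},{"rotation":[0,0,0],"translation":[0,0,90],"grip":40},{"rotation":[0,0,-89],"translation":[-178,-562,90],"grip":40},{"rotation":[0,0,-89],"translation":[-178,-562,90],"grip":40},{"rotation":[0,0,-89],"translation":[-178,-562,90],"grip":40},{"rotation":[0,0,-89],"translation":[-178,-562,90],"grip":40},{"rotation":[0,0,-89],"translation":[-178,-562,90],"grip":40},{"rotation":[0,0,-89],"translation":[-178,-562,90],"grip":40},{"rotation":[0,0,-89],"translation":[-178,-562,90],"grip":40},{"rotation":[0,0,-89],"translation":[-178,-562,90],"grip":40},{"rotation":[0,0,-89],"translation":[-178,-562,90],"grip":40},{"rotation":[0,0,-89],"translation":[-178,-562,90],"grip":40},{"rotation":[0,0,-89],"translation":[-178,-562,90],"grip":40},{"rotation":[0,0,-89],"translation":[-178,-562,90],"grip":40},{"rotation":[0,0,-89],"translation":[-178,-562,90],"grip":40},{"rotation":[0,0,-89],"translation":[-178,-562,90],"grip":40},{"rotation":[0,0,-89],"translation":[-178,-562,90],"grip":40},{"rotation":[0,0,-89],"translation":[-178,-562,90],"grip":40},{"rotation":[0,0,-89],"translation":[-178,-562,90],"grip":40},{"rotation":[0,0,-89],"translation":[-178,-562,90],"grip":40}]' 40
python3 - <<'E'
from h import *
o=readout.get_obs();print(o["q"].round(1),o["time"])
c=cam("scene");save(c[0],"s2.png");P=cloud(c);Z=P[...,2]
rect(P,biggest(near(P,.465,-.391,.1)&(Z>.1)&(Z<.155)),'brush')
E
```

```text
time: 6.3
ee_pos: [0.4641, -0.3901, 0.1675]
tcp_rot: [180.0, -0.0, 4.7]
wrist_force: [0.1, 0.3, -1.3]
opening: 0.0472
grasp_force: 42.4
[-40.1  11.9  10.8  88.8   0.  135.3] 6.3
brush 13 c [ 520.6 -384.5] size 27.1 5.9 rawsize 27.7 5.9 long-axis deg 102.72 z med 151.4
```

View pics/s2.png

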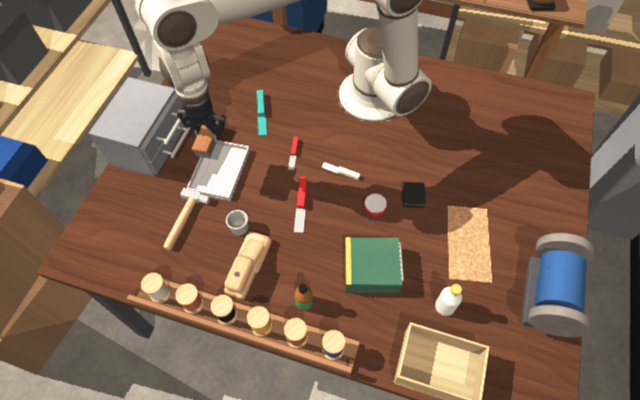

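The brush is held above the tray at (203,143) and the tin lid is clear. Lowering and releasing.

```bash
python3 -m jog '[{"rotation":[0,0,0],"translation":[0,0,-50],"grip":40},{"rotation":[0,0,0],"translation":[0,0,-100],"grip":40},{"rotation":[0,0,0],"translation":[0,0,-125],"grip":40},{"rotation":[0,0,0],"translation":[0,0,-138],"grip":40},{"rotation":[0,0,0],"translation":[0,0,-143],"grip":40},{"rotation":[0,0,0],"translation":[0,0,-143],"grip":40},{"rotation":[0,0,0],"translation":[0,0,-144],"grip":40}]' 40
```

```text
time: 7.05
ee_pos: [0.4646, -0.3915, 0.0253]
tcp_rot: [179.9, -0.1, 4.6]
wrist_force: [0.0, 0.6, -0.6]
opening: 0.0471
grasp_force: 42.3
```

```bash
python3 -m jog '[{"rotation":[0,0,0],"translation":[0,0,-1],"grip":40},{"rotation":[0,0,0],"translation":[0,0,-1],"grip":40},{"rotation":[0,0,0],"translation":[0,0,-1],"grip":64},{"rotation":[0,0,0],"translation":[0,0,-1],"grip":64},{"rotation":[0,0,0],"translation":[0,0,-1],"grip":64},{"rotation":[0,0,0],"translation":[0,0,-1],"grip":64},{"rotation":[0,0,0],"translation":[0,0,-1],"grip":64},{"rotation":[0,0,0],"translation":[0,0,30],"grip":64},{"rotation":[0,0,0],"translation":[0,0,80],"grip":64},{"rotation":[0,0,0],"translation":[0,0,130],"grip":85}]'
```

```text
time: 8.05
ee_pos: [0.4631, -0.3903, 0.1542]
tcp_rot: [-179.9, 0.1, 4.6]
wrist_force: [1.5, -0.6, 0.1]
opening: 0.0768
grasp_force: 0.0
```

```bash
python3 -m jog '[{"rotation":[0,0,0],"translation":[0,0,30],"grip":85},{"rotation":[0,0,10],"translation":[10,290,50],"grip":85},{"rotation":[0,0,10],"translation":[10,290,50],"grip":85},{"rotation":[0,0,10],"translation":[10,290,50],"grip":85},{"rotation":[0,0,10],"translation":[10,290,50],"grip":85},{"rotation":[0,0,10],"translation":[10,290,50],"grip":85},{"rotation":[0,0,10],"translation":[10,290,50],"grip":85},{"rotation":[0,0,10],"translation":[10,290,50],"grip":85},{"rotation":[0,0,10],"translation":[10,290,50],"grip":85},{"rotation":[0,0,10],"translation":[10,290,50],"grip":85}]'
python3 - <<'E'
from h import *
o=readout.get_obs();print(o["q"].round(1),o["time"])
c=cam("wrist");P=cloud(c);Z=P[...,2]
p=c[0][:,:,::-1].copy();cv2.imwrite("pics/w3.png",p)
H,S,V=[a.astype(int) for a in cv2.split(cv2.cvtColor(p,cv2.COLOR_BGR2HSV))]
b=near(P,.52,-.1,.12)
rect(P,biggest(b&((H<6)|(H>174))&(S>150)&(Z>.015)),'handle')
rect(P,biggest(b&(S<60)&(V>150)&(Z<.03)),'steel')
for t in("blade","blade_tip","blade_butt"):
    for m in spotter.mark_of("wrist",t)[:2]: print(t,m,ray(c,m["uv"],.0015 if t[6:]=="tip" else .012).round(4))
c=cam("top");P=cloud(c);Z=P[...,2]
rect(P,biggest(near(P,.465,-.391,.09)&(Z>.035)&(Z<.07)),'brush')
E
```

```text
time: 9.05
ee_pos: [0.4736, -0.1014, 0.2032]
tcp_rot: [180.0, 0.0, 14.6]
wrist_force: [0.0, -0.3, -0.6]
opening: 0.0848
grasp_force: 0.0
[-12.1  -4.5  -2.5  91.9  -0.  153.3] 9.05
handle 1869 c [ 470.5 -103.7] size 101.7 21.7 rawsize 104.3 21.9 long-axis deg 14.25 z med 24.2
steel 2183 c [559.3 -81.1] size 78.1 28.5 rawsize 81.6 29.0 long-axis deg 13.88 z med 3.2
blade {'uv': [356.7, 294.2], 'confidence': 0.87} [ 0.3326 -0.1812  0.012 ]
blade {'uv': [328.7, 157.5], 'confidence': 0.76} [ 0.4956 -0.1005  0.012 ]
blade_tip {'uv': [328.4, 54.8], 'confidence': 0.92} [ 0.5963 -0.0736  0.0015]
blade_tip {'uv': [360.3, 250.0], 'confidence': 0.83} [ 0.3901 -0.17    0.0015]
blade_butt {'uv': [180.3, 235.8], 'confidence': 0.68} [0.3586 0.0485 0.012 ]
blade_butt {'uv': [355.2, 330.7], 'confidence': 0.65} [ 0.2761 -0.1959  0.012 ]
brush 877 c [ 463.4 -391.6] size 126.5 46.7 rawsize 130.1 49.2 long-axis deg 4.63 z med 50.2
```

View pics/w3.png

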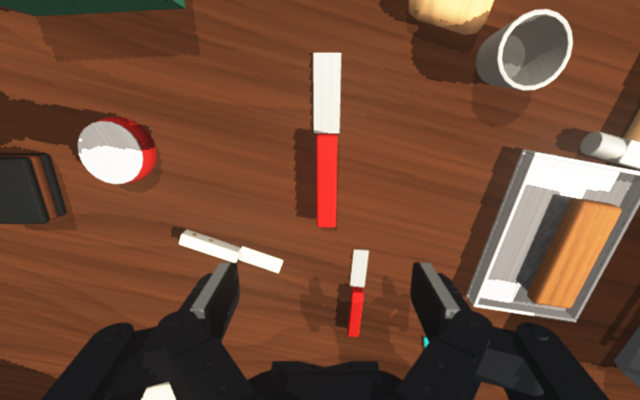

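The blade is confirmed at (327,140), and the brush lies in the tray with its top at z≈50 (expected 49). The blade origin is (496,-99) with axis 14.1°. Descending.

```bash
python3 -m jog '[{"rotation":[0,0,-0.5],"translation":[22,2,-50],"grip":60},{"rotation":[0,0,-0.5],"translation":[22,2,-100],"grip":60},{"rotation":[0,0,-0.5],"translation":[22,2,-150],"grip":60},{"rotation":[0,0,-0.5],"translation":[22,2,-180],"grip":60},{"rotation":[0,0,-0.5],"translation":[22,2,-192],"grip":60},{"rotation":[0,0,-0.5],"translation":[22,2,-192],"grip":60},{"rotation":[0,0,-0.5],"translation":[22,2,-192],"grip":60}]'
```

```text
time: 10.0
ee_pos: [0.4967, -0.0992, 0.0132]
tcp_rot: [179.9, -0.1, 14.1]
wrist_force: [-0.3, -1.2, 0.1]
opening: 0.0603
grasp_force: 0.0
```

```bash
python3 -m jog '[{"rotation":[0,0,0],"translation":[0,0,-4],"grip":60},{"rotation":[0,0,0],"translation":[0,0,-8],"grip":60},{"rotation":[0,0,0],"translation":[0,0,-8],"grip":30},{"rotation":[0,0,0],"translation":[0,0,-8],"grip":10},{"rotation":[0,0,0],"translation":[0,0,-8],"grip":10},{"rotation":[0,0,0],"translation":[0,0,-8],"grip":10},{"rotation":[0,0,0],"translation":[0,0,-8],"grip":10},{"rotation":[0,0,0],"translation":[0,0,-8],"grip":10},{"rotation":[0,0,0],"translation":[0,0,-8],"grip":10}]' 110
```

```text
time: 10.9
ee_pos: [0.496, -0.0988, 0.0039]
tcp_rot: [180.0, -0.0, 14.1]
wrist_force: [-1.5, -0.4, 5.8]
opening: 0.0196
grasp_force: 108.4
```

```bash
python3 -m jog '[{"rotation":[0,0,0],"translation":[0,0,40],"grip":10},{"rotation":[0,0,0],"translation":[0,0,80],"grip":10},{"rotation":[0,0,0],"translation":[0,0,80],"grip":10}]' 110
cat > tin.py <<'E'
from h import *
print(readout.get_obs()["ee_pos"].round(4))
for n in("top","scene"):
    c=cam(n);P=cloud(c);p=c[0][:,:,::-1].copy();Z=P[...,2]
    H,S,V=[a.astype(int) for a in cv2.split(cv2.cvtColor(p,cv2.COLOR_BGR2HSV))]
    g=near(P,.645,.17,.13)
    rect(P,biggest(g&(Z>.052)&(Z<.075)),'lid')
    rect(P,biggest(g&(H>18)&(H<38)&(S>120)&(V>80)),'yellow')
    b=near(P,.57,-.08,.14)
    rect(P,biggest(b&(S<60)&(V>150)&(Z>.04)&(Z<.12)),'steel')
    for t in("tin_slot","lid_edge","tin_hinge"):
        for m in spotter.mark_of(n,t)[:1]: print(t,m,ray(c,m["uv"],.0515 if t=="tin_slot" else .056).round(4))
E
python3 tin.py
```

```text
time: 11.2
ee_pos: [0.4982, -0.0993, 0.0886]
tcp_rot: [179.8, -0.4, 14.1]
wrist_force: [0.7, -0.4, -0.9]
opening: 0.0197
grasp_force: 107.9
[ 0.4982 -0.0993  0.0886]
lid 2834 c [646.1 166.9] size 151.7 138.1 rawsize 155.5 142.2 long-axis deg 107.17 z med 63.2
yellow 253 c [666.8  99.3] size 137.8 13.2 rawsize 161.0 13.5 long-axis deg 17.14 z med 63.8Traceback (most recent call last):
  File "tin.py", line 10, in <module>
    rect(P,biggest(b&(S<60)&(V>150)&(Z>.04)&(Z<.12)),'steel')
           ~~~~~~~^^^^^^^^^^^^^^^^^^^^^^^^^^^^^^^^^^
  File "h.py", line 36, in biggest
    k,l,s,_=cv2.connectedComponentsWithStats(m.astype(np.uint8)); return l==1+np.argmax(s[1:,4])
                                                                              ~~~~~~~~~^^^^^^^^^
    return _wrapfunc(a, 'argmax', axis=axis, out=out, **kwds)
    return bound(*args, **kwds)
ValueError: attempt to get argmax of an empty sequence
```

Run:
```python
from h import *
for n in("top","scene"):
    c=cam(n);P=cloud(c);Z=P[...,2]
    rect(P,biggest(near(P,.76,0,.07)&(Z>.03)&(Z<.14)),'dye')
    Q=P[biggest(near(P,.7,-.17,.14)&(Z>.02)&(Z<.1)&(P[...,1]<-.08))]
    print('last x',np.percentile(Q[:,0],[1,99]),'y',np.percentile(Q[:,1],[1,99]))
c=cam("scene");P=cloud(c);Z=P[...,2];g=near(P,.645,.17,.13)
rect(P,biggest(g&(Z>.052)&(Z<.075)),'lid')
for t in("tin_slot","lid_edge","tin_hinge","dye"):
    for m in spotter.mark_of("scene",t)[:1]: print(t,m,ray(c,m["uv"],.0515 if t=="tin_slot" else .056 if t!="dye" else 0).round(4))
print(readout.get_obs()["ee_pos"])
```

```text
dye 319 c [795.  14.] size 44.6 38.0 rawsize 46.5 42.2 long-axis deg 98.68 z med 83.4
last x [0.66395974 0.83557361] y [-0.21075393 -0.13757173]
dye 354 c [805.5  20.3] size 45.0 37.5 rawsize 48.4 41.2 long-axis deg 123.47 z med 81.4
last x [0.65375437 0.83809944] y [-0.20305056 -0.13480089]
lid 2664 c [647.6 170.5] size 151.9 138.2 rawsize 155.6 142.5 long-axis deg 107.12 z med 61.7
tin_slot {'uv': [342.2, 263.8], 'confidence': 0.82} [0.679  0.0899 0.0515]
lid_edge {'uv': [218.5, 169.3], 'confidence': 0.7} [ 0.4949 -0.3645  0.056 ]
tin_hinge {'uv': [397.1, 261.2], 'confidence': 0.68} [0.6272 0.2327 0.056 ]
dye {'uv': [301.4, 304.0], 'confidence': 0.75} [0.8066 0.012  0.    ]
[ 0.49507455 -0.09866132  0.08218264]
```

```bash
python3 -m jog '[{"rotation":[0,0,0],"translation":[0,0,50],"grip":10},{"rotation":[0,0,90],"translation":[195,78,50],"grip":10},{"rotation":[0,0,90],"translation":[195,78,50],"grip":10},{"rotation":[0,0,90],"translation":[195,78,50],"grip":10},{"rotation":[0,0,90],"translation":[195,78,50],"grip":10},{"rotation":[0,0,90],"translation":[195,78,50],"grip":10},{"rotation":[0,0,90],"translation":[195,78,50],"grip":10},{"rotation":[0,0,90],"translation":[195,78,50],"grip":10},{"rotation":[0,0,90],"translation":[195,78,50],"grip":10},{"rotation":[0,0,90],"translation":[195,78,50],"grip":10},{"rotation":[0,0,90],"translation":[195,78,50],"grip":10},{"rotation":[0,0,90],"translation":[195,78,50],"grip":10},{"rotation":[0,0,90],"translation":[195,78,50],"grip":10},{"rotation":[0,0,90],"translation":[195,78,50],"grip":10},{"rotation":[0,0,90],"translation":[195,78,10],"grip":10},{"rotation":[0,0,90],"translation":[195,78,-29],"grip":10},{"rotation":[0,0,90],"translation":[195,78,-29],"grip":10},{"rotation":[0,0,90],"translation":[195,78,-29],"grip":10},{"rotation":[0,0,90],"translation":[195,78,-29],"grip":10}]' 110
cat > look.py <<'E'
from h import *
import sys
o=readout.get_obs();print(o["ee_pos"].round(4),o["tcp_rot"].round(2),o["q"].round(1),o["time"])
c=cam("wrist");P=cloud(c);np.save("wl.npy",P);save(c[0],sys.argv[1]);Z=P[...,2]
p=c[0][:,:,::-1].copy()
H,S,V=[a.astype(int) for a in cv2.split(cv2.cvtColor(p,cv2.COLOR_BGR2HSV))]
m=near(P,.67,.07,.1)&(S<60)&(V>120)&(Z>.04)&(Z<.07)
if m.sum()>50: rect(P,biggest(m),'steel')
m=near(P,.67,.1,.1)&(H>20)&(H<36)&(S>130)&(V>90)&(Z>.05)
if m.sum()>50: rect(P,biggest(m),'yellow')
E
python3 look.py w4.png
```

```text
time: 13.5
ee_pos: [0.6918, -0.0208, 0.057]
tcp_rot: [179.8, 0.0, 104.1]
wrist_force: [0.3, 0.3, -0.1]
opening: 0.0198
grasp_force: 108.2
[ 0.6918 -0.0208  0.057 ] [1.7982e+02 5.0000e-02 1.0408e+02] [-1.7 24.4 14.3 79.6  0.  74.2] 13.5
steel 10551 c [675.6  43.2] size 78.0 27.4 rawsize 80.1 28.2 long-axis deg 104.1 z med 56.2
yellow 1855 c [642.2  87.7] size 85.5 4.6 rawsize 92.3 5.2 long-axis deg 14.15 z med 62.8
```

View pics/w4.png

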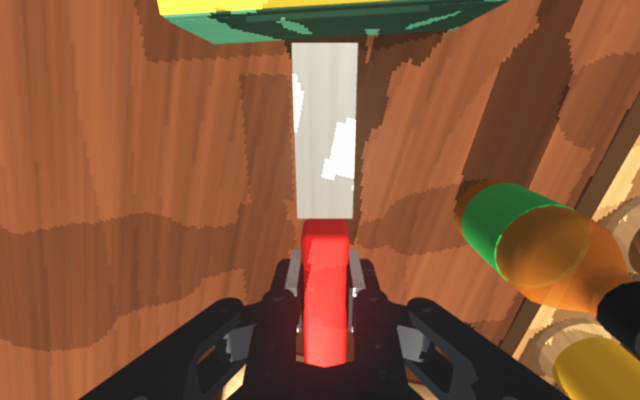

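The blade tip is at (325,42), just short of the slot, and the dye bottle is well clear. Checking blade tilt and the gap to the front edge.

Run:
```python
from h import *
P=np.load("wl.npy");Z=P[...,2]
d=np.array([np.cos(np.radians(104.1)),np.sin(np.radians(104.1))])
m=near(P,.6756,.0432,.037)&(Z>.045)&(Z<.07)
Q=P[m];s=(Q[:,:2]-[.6918,-.0208])@d
n=np.array([-d[1],d[0]]);t=(Q[:,:2]-[.6918,-.0208])@n
A=np.c_[s,t,np.ones(len(s))];k=np.linalg.lstsq(A,Q[:,2],rcond=None)[0];print('slope',k, 'z at tip top',k[0]*.105+k[2])
e=np.array([np.cos(np.radians(107.1)),np.sin(np.radians(107.1))])
m=(Z>.0595)&(Z<.066)&near(P,.67,.1,.09)
s=(P[m][:,:2]-[.647,.1695])@e;print('lid front edge (expect -.075)',np.percentile(s,[.5,1,2,5,50]),m.sum(),np.median(Z[m]))
o=readout.get_obs();print(o["ee_pos"])
```

```text
slope [-0.00012896 -0.00258087  0.05626306] z at tip top 0.05624951894418226
lid front edge (expect -.075) [-0.078453   -0.07841663 -0.07834935 -0.07823928 -0.07692045] 3140 0.062434659521177036
[ 0.69200438 -0.02080863  0.05721774]
```

```bash
python3 -m jog '[{"rotation":[0,0,0],"translation":[0,0,-3.5],"grip":10},{"rotation":[0,0,0],"translation":[0,0,-3.5],"grip":10},{"rotation":[0,0,0],"translation":[-2,6,-3.5],"grip":10},{"rotation":[0,0,0],"translation":[-4,12,-3.5],"grip":10},{"rotation":[0,0,0],"translation":[-6,18,-3.5],"grip":10},{"rotation":[0,0,0],"translation":[-7.5,24,-3.5],"grip":10},{"rotation":[0,0,0],"translation":[-9,30,-3.5],"grip":10},{"rotation":[0,0,0],"translation":[-11,36,-3.5],"grip":10},{"rotation":[0,0,0],"translation":[-11,36,-3.5],"grip":10},{"rotation":[0,0,0],"translation":[-11,36,-3.5],"grip":10}]' 110
python3 look.py w5.png
```

```text
time: 14.55
ee_pos: [0.6796, 0.0155, 0.0508]
tcp_rot: [180.0, -0.0, 104.1]
wrist_force: [0.2, 1.6, 0.5]
opening: 0.0196
grasp_force: 108.2
[0.6796 0.0155 0.0508] [ 1.8000e+02 -1.0000e-02  1.0414e+02] [ 1.3 23.  11.6 78.7  0.  77.2] 14.55
steel 6273 c [666.7  66.2] size 51.2 27.4 rawsize 53.7 28.1 long-axis deg 104.28 z med 50.2
yellow 11105 c [666.3 101. ] size 137.0 12.0 rawsize 141.4 12.5 long-axis deg 17.13 z med 62.8
```

View pics/w5.png

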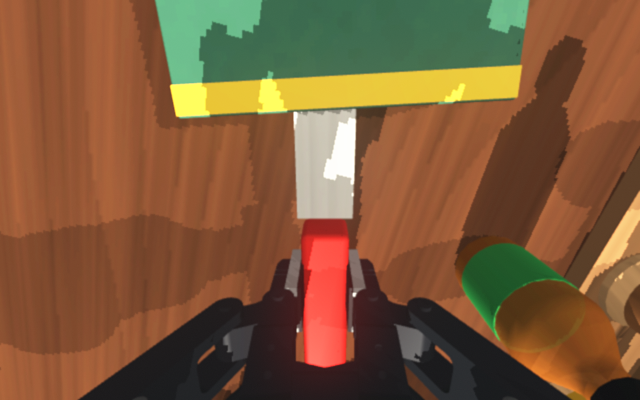

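The blade is about 25 mm inside the slot, under the yellow edge at row 108. Lifting gently along the arc (r≈125 mm).

```bash
python3 -m jog '[{"rotation":[0,0,0],"translation":[0,0,2],"grip":10},{"rotation":[0,0,0],"translation":[0,0,4],"grip":10},{"rotation":[0,0,0],"translation":[0,0,6],"grip":10},{"rotation":[0,0,0],"translation":[0,0,8],"grip":10},{"rotation":[0,0,0],"translation":[0,0,10],"grip":10},{"rotation":[0,0,0],"translation":[0,0.3,13],"grip":10},{"rotation":[0,0,0],"translation":[0,0.5,16],"grip":10},{"rotation":[0,0,0],"translation":[-0.3,0.9,20],"grip":10},{"rotation":[0,0,0],"translation":[-0.4,1.4,24],"grip":10},{"rotation":[0,0,0],"translation":[-0.6,2,28],"grip":10},{"rotation":[0,0,0],"translation":[-0.8,2.8,32],"grip":10},{"rotation":[0,0,0],"translation":[-1.1,3.7,36],"grip":10},{"rotation":[0,0,0],"translation":[-1.5,4.8,40],"grip":10},{"rotation":[0,0,0],"translation":[-1.9,6,44],"grip":10},{"rotation":[0,0,0],"translation":[-2.2,7.3,48],"grip":10},{"rotation":[0,0,0],"translation":[-2.2,7.3,48],"grip":10}]' 110
python3 - <<'E'
from h import *
o=readout.get_obs();print(o["ee_pos"].round(4),o["wrist_force"].round(1))
for n in("scene","wrist"):
    c=cam(n);P=cloud(c);save(c[0],n+"6.png");Z=P[...,2];p=c[0][:,:,::-1].copy()
    H,S,V=[a.astype(int) for a in cv2.split(cv2.cvtColor(p,cv2.COLOR_BGR2HSV))]
    m=near(P,.66,.1,.1)&(H>20)&(H<36)&(S>130)&(V>80)&(Z>.05)
    if m.sum()>30: rect(P,biggest(m),'yellow')
    if n=="wrist":
        d=np.array([np.cos(np.radians(104.1)),np.sin(np.radians(104.1))])
        s=(P[...,:2]-o["ee_pos"][:2])@d;t=(P[...,:2]-o["ee_pos"][:2])@[-d[1],d[0]]
        m=(abs(t)<.01)&(s>.035)&(s<.07)&(Z>.06)
        print('steel slope',np.polyfit(s[m],Z[m],1))
E
```

```text
time: 16.2
ee_pos: [0.6776, 0.0229, 0.0996]
tcp_rot: [180.0, -0.0, 104.1]
wrist_force: [-0.7, -1.0, -2.3]
opening: 0.0197
grasp_force: 107.9
[0.6776 0.0229 0.0996] [-0.7 -1.  -2.3]
yellow 115 c [676.5 117.1] size 111.0 11.1 rawsize 114.6 11.4 long-axis deg 15.89 z med 111.4
yellow 10707 c [663.1 111.4] size 137.0 11.4 rawsize 141.5 11.8 long-axis deg 17.19 z med 111.4
steel slope [-0.00245563  0.09856359]
```

```bash
python3 -m jog '[{"rotation":[0,0,0],"translation":[-1,3.3,8.6],"grip":10},{"rotation":[0,0,0],"translation":[-1.9,6,14.5],"grip":10},{"rotation":[0,0,0],"translation":[-2.8,9,20.2],"grip":10},{"rotation":[0,0,0],"translation":[-3.8,12.2,25.8],"grip":10},{"rotation":[0,0,0],"translation":[-4.9,15.8,31.2],"grip":10},{"rotation":[0,0,0],"translation":[-6,19.6,36.4],"grip":10},{"rotation":[0,0,0],"translation":[-7.3,23.6,41.4],"grip":10},{"rotation":[0,0,0],"translation":[-8.6,27.9,46.1],"grip":10},{"rotation":[0,0,0],"translation":[-10,32.5,50.6],"grip":10},{"rotation":[0,0,0],"translation":[-11.5,37.3,54.9],"grip":10},{"rotation":[0,0,0],"translation":[-13,42.2,58.9],"grip":10},{"rotation":[0,0,0],"translation":[-14.6,47.3,62.6],"grip":10},{"rotation":[0,0,0],"translation":[-16.2,52.7,66],"grip":10},{"rotation":[0,0,0],"translation":[-17.9,58.2,69.1],"grip":10},{"rotation":[0,0,0],"translation":[-19.6,63.9,71.9],"grip":10},{"rotation":[0,0,0],"translation":[-21.4,69.6,74.4],"grip":10},{"rotation":[0,0,0],"translation":[-23.2,75.5,76.6],"grip":10},{"rotation":[0,0,0],"translation":[-25.1,81.5,78.5],"grip":10},{"rotation":[0,0,0],"translation":[-25.1,81.5,78.5],"grip":10}]' 110
cat > lid.py <<'E'
from h import *
o=readout.get_obs();print(o["ee_pos"].round(4),o["wrist_force"].round(1),o["q"].round(0))
e=np.array([-.294,.956])
for n in("top","scene","wrist"):
    c=cam(n);P=cloud(c);save(c[0],n+"7.png");Z=P[...,2];p=c[0][:,:,::-1].copy()
    H,S,V=[a.astype(int) for a in cv2.split(cv2.cvtColor(p,cv2.COLOR_BGR2HSV))]
    m=near(P,.64,.19,.16)&(H>20)&(H<36)&(S>130)&(V>80)&(Z>.1)
    if m.sum()>20:
        Q=np.median(P[biggest(m)],0);a=(Q[:2]-[.624,.2387])@e;b=Q[2]-.056
        print(n,'yellow',m.sum(),Q.round(3),'theta',round(np.arctan2(b,-a)-.041,3))
    m=near(P,.64,.19,.13)&(H>60)&(H<95)&(S>60)&(Z>.07)&(Z<.25)
    if m.sum()>80:
        Q=P[m];A=np.c_[(Q[:,:2]-[.624,.2387])@e,Q[:,2]];u=np.linalg.svd(A-np.median(A,0),full_matrices=False)[2][0];u=u*np.sign(u[1]);print(n,'green dir theta',round(np.arctan2(u[1],-u[0]),3),m.sum(),Q[:,2].max().round(3))
E
python3 lid.py
```

```text
time: 18.2
ee_pos: [0.6522, 0.1051, 0.1778]
tcp_rot: [180.0, -0.0, 104.2]
wrist_force: [-0.0, -0.4, -0.8]
opening: 0.0196
grasp_force: 108.0
[0.6522 0.1051 0.1778] [-0.  -0.4 -0.8] [ 9. 20. 22. 92.  0. 85.]
top green dir theta 1.337 119 0.203
scene green dir theta 1.303 153 0.207
wrist yellow 1477 [0.632 0.211 0.202] theta 1.335
wrist green dir theta 1.298 7795 0.223
```

```bash
python3 -m jog '[{"rotation":[0,0,0],"translation":[-1.4,4.6,1.2],"grip":10},{"rotation":[0,0,0],"translation":[-2.8,9.2,2.1],"grip":10},{"rotation":[0,0,0],"translation":[-4.1,13.3,2.8],"grip":10},{"rotation":[0,0,0],"translation":[-5.4,17.4,3.3],"grip":10},{"rotation":[0,0,0],"translation":[-6.7,21.6,3.7],"grip":10},{"rotation":[0,0,0],"translation":[-7.9,25.7,3.9],"grip":10},{"rotation":[0,0,0],"translation":[-9.2,29.9,4],"grip":10},{"rotation":[0,0,0],"translation":[-10.5,34,3.9],"grip":10},{"rotation":[0,0,0],"translation":[-11.8,38.2,3.7],"grip":10},{"rotation":[0,0,0],"translation":[-13,42.4,3.3],"grip":10},{"rotation":[0,0,0],"translation":[-14,45.5,2.9],"grip":10},{"rotation":[0,0,0],"translation":[-15,48.6,2.5],"grip":10},{"rotation":[0,0,0],"translation":[-15.9,51.7,2],"grip":10},{"rotation":[0,0,0],"translation":[-16.8,54.8,1.2],"grip":10},{"rotation":[0,0,0],"translation":[-16.8,54.8,1.2],"grip":10},{"rotation":[0,0,0],"translation":[-16.8,54.8,1.2],"grip":10}]' 110
python3 lid.py
```

```text
time: 19.95
ee_pos: [0.6355, 0.1592, 0.1785]
tcp_rot: [180.0, -0.0, 104.1]
wrist_force: [1.0, 0.6, -1.2]
opening: 0.0198
grasp_force: 109.2
[0.6355 0.1592 0.1785] [ 1.   0.6 -1.2] [14. 19. 21. 92.  0. 90.]
scene green dir theta 1.801 877 0.208
wrist green dir theta 1.804 25538 0.205
```

View pics/scene7.png

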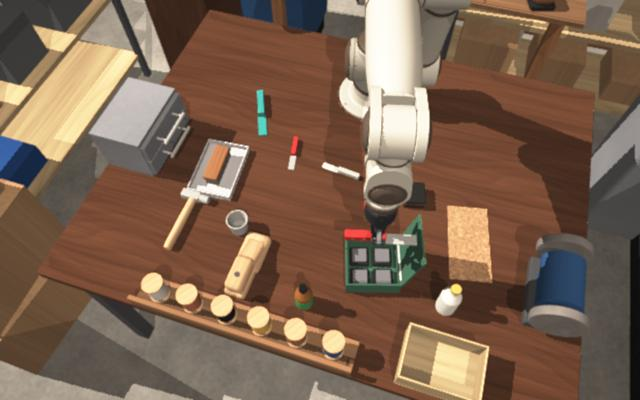

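The lid leans back at about 1.80 rad and the brush is still in the tray at (216,162). Withdrawing the blade and carrying it round to the mat, clear of the lid.

```bash
python3 -m jog '[{"rotation":[0,0,0],"translation":[10,-32,0],"grip":10},{"rotation":[0,0,0],"translation":[24,-76,0],"grip":10},{"rotation":[0,0,0],"translation":[35,-115,20],"grip":10},{"rotation":[0,0,0],"translation":[0,-125,50],"grip":10},{"rotation":[0,0,8],"translation":[-50,-120,80],"grip":10},{"rotation":[0,0,88],"translation":[-205,-60,80],"grip":10},{"rotation":[0,0,88],"translation":[-205,-60,80],"grip":10},{"rotation":[0,0,88],"translation":[-205,-60,80],"grip":10},{"rotation":[0,0,88],"translation":[-205,-60,80],"grip":10},{"rotation":[0,0,88],"translation":[-205,-60,80],"grip":10},{"rotation":[0,0,88],"translation":[-205,-60,80],"grip":10},{"rotation":[0,0,88],"translation":[-205,-60,80],"grip":10},{"rotation":[0,0,88],"translation":[-205,-60,80],"grip":10},{"rotation":[0,0,88],"translation":[-205,-60,80],"grip":10},{"rotation":[0,0,88],"translation":[-205,-60,80],"grip":10},{"rotation":[0,0,88],"translation":[-205,-60,80],"grip":10},{"rotation":[0,0,88],"translation":[-205,-60,80],"grip":10},{"rotation":[0,0,88],"translation":[-205,-60,80],"grip":10}]' 110
```

```text
time: 21.9
ee_pos: [0.4305, 0.0988, 0.2586]
tcp_rot: [180.0, 0.0, -168.0]
wrist_force: [-0.2, 0.4, -0.6]
opening: 0.0195
grasp_force: 109.4
```

```bash
python3 -m jog '[{"rotation":[0,0,0],"translation":[-5,50,0],"grip":10},{"rotation":[0,0,0],"translation":[-5,100,0],"grip":10},{"rotation":[0,0,0],"translation":[0,150,0],"grip":10},{"rotation":[0,0,0],"translation":[10,200,0],"grip":10},{"rotation":[0,0,0],"translation":[30,250,-20],"grip":10},{"rotation":[0,0,0],"translation":[50,290,-60],"grip":10},{"rotation":[0,0,0],"translation":[59.5,321,-100],"grip":10},{"rotation":[0,0,0],"translation":[59.5,321,-150],"grip":10},{"rotation":[0,0,0],"translation":[59.5,321,-190],"grip":10},{"rotation":[0,0,0],"translation":[59.5,321,-190],"grip":10},{"rotation":[0,0,0],"translation":[59.5,321,-190],"grip":10},{"rotation":[0,0,0],"translation":[59.5,321,-190],"grip":10}]' 110
python3 - <<'E'
from h import *
o=readout.get_obs();print(o["ee_pos"].round(4),o["tcp_rot"].round(2),o["q"].round(0),o["time"])
for n in("wrist","scene"):
    c=cam(n);P=cloud(c);save(c[0],n+"8.png");Z=P[...,2];p=c[0][:,:,::-1].copy()
    H,S,V=[a.astype(int) for a in cv2.split(cv2.cvtColor(p,cv2.COLOR_BGR2HSV))]
    m=near(P,.48,.416,.17)&(H>8)&(H<25)&(V>130)&(Z<.02)
    if m.sum()>100: rect(P,m,n+'mat')
E
```

```text
time: 23.1
ee_pos: [0.4912, 0.4204, 0.0719]
tcp_rot: [179.9, 0.2, -167.9]
wrist_force: [-0.5, -0.2, -0.5]
opening: 0.0196
grasp_force: 109.3
[0.4912 0.4204 0.0719] [ 179.89    0.2  -167.92] [41. 18.  7. 79.  0. 28.] 23.1
wristmat 73603 c [457.5 400.9] size 303.7 201.7 rawsize 323.3 245.1 long-axis deg 102.13 z med 1.0
scenemat 2234 c [490.2 397.3] size 248.3 167.1 rawsize 274.0 196.6 long-axis deg 29.16 z med 2.6
```

View pics/wrist8.png

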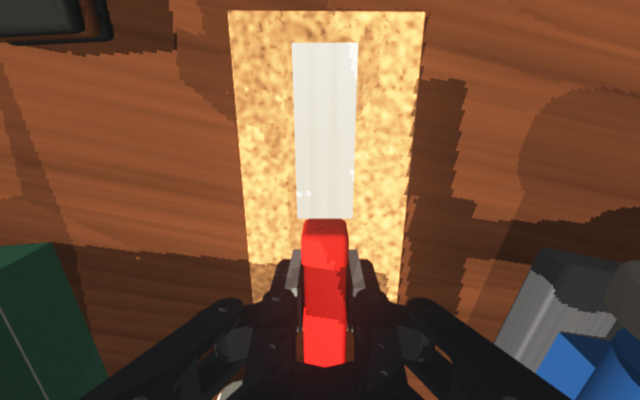

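The blade is aligned over the mat: tip at (325,42), mat from columns 230 to 425. Lowering.

```bash
python3 -m jog '[{"rotation":[0,0,0],"translation":[0,0,-35],"grip":10},{"rotation":[0,0,0],"translation":[0,0,-52],"grip":10},{"rotation":[0,0,0],"translation":[0,0,-59],"grip":10},{"rotation":[0,0,0],"translation":[0,0,-61],"grip":10},{"rotation":[0,0,0],"translation":[0,0,-61],"grip":10},{"rotation":[0,0,0],"translation":[0,0,-61],"grip":10}]' 110
```

```text
time: 23.8
ee_pos: [0.4908, 0.4204, 0.0092]
tcp_rot: [179.9, 0.1, -167.9]
wrist_force: [-0.5, -0.1, -0.5]
opening: 0.0198
grasp_force: 109.4
```

```bash
python3 -m jog '[{"rotation":[0,0,0],"translation":[0,0,-1],"grip":10},{"rotation":[0,0,0],"translation":[0,0,-2],"grip":10},{"rotation":[0,0,0],"translation":[0,0,-2],"grip":10},{"rotation":[0,0,0],"translation":[0,0,-2],"grip":50},{"rotation":[0,0,0],"translation":[0,0,-2],"grip":50},{"rotation":[0,0,0],"translation":[0,0,-2],"grip":50},{"rotation":[0,0,0],"translation":[0,0,-2],"grip":50},{"rotation":[0,0,0],"translation":[0,0,-2],"grip":50},{"rotation":[0,0,0],"translation":[0,0,30],"grip":50},{"rotation":[0,0,0],"translation":[0,0,80],"grip":50},{"rotation":[0,0,0],"translation":[0,0,130],"grip":50},{"rotation":[0,0,0],"translation":[-50,-40,160],"grip":50},{"rotation":[0,0,0],"translation":[-100,-80,190],"grip":50},{"rotation":[0,0,0],"translation":[-140,-110,200],"grip":50},{"rotation":[0,0,0],"translation":[-140,-110,200],"grip":50},{"rotation":[0,0,0],"translation":[-140,-110,200],"grip":50}]' 40
python3 - <<'E'
from h import *
print(readout.get_obs()["ee_pos"])
for n in("top","scene"):
    c=cam(n);P=cloud(c);save(c[0],n+"9.png");Z=P[...,2];p=c[0][:,:,::-1].copy()
    H,S,V=[a.astype(int) for a in cv2.split(cv2.cvtColor(p,cv2.COLOR_BGR2HSV))]
    b=near(P,.48,.418,.13)
    m=b&((H<6)|(H>174))&(S>150)
    if m.sum()>20: rect(P,biggest(m),n+'handle')
    m=b&(S<60)&(V>130)&(Z<.03)
    if m.sum()>20: rect(P,biggest(m),n+'steel')
    m=near(P,.465,-.391,.09)&(Z>.035)&(Z<.07)
    if m.sum()>20: rect(P,biggest(m),n+'brush')
E
python3 lid.py
```

```text
time: 25.4
ee_pos: [0.3479, 0.3082, 0.2108]
tcp_rot: [179.9, 0.2, -167.9]
wrist_force: [1.1, 0.7, 0.9]
opening: 0.05
grasp_force: 0.0
[0.34788262 0.30821014 0.21078477]
tophandle 338 c [516.7 422.3] size 101.0 22.3 rawsize 103.2 23.3 long-axis deg 11.42 z med 27.0
topsteel 230 c [430.8 404.9] size 69.9 27.3 rawsize 74.5 28.6 long-axis deg 11.72 z med 7.5
topbrush 874 c [ 463.5 -391.6] size 126.5 47.1 rawsize 130.7 50.0 long-axis deg 4.35 z med 50.1
scenehandle 308 c [520.6 427.2] size 100.5 23.1 rawsize 102.7 31.2 long-axis deg 11.09 z med 26.1
scenesteel 194 c [424.7 406.8] size 74.7 27.2 rawsize 80.2 28.4 long-axis deg 11.07 z med 5.9
scenebrush 558 c [ 465.5 -387.4] size 126.4 46.4 rawsize 131.3 50.4 long-axis deg 4.79 z med 47.4
[0.35   0.3099 0.2084] [-0.3  0.6 -0. ] [42. -7. -4. 93. -0. 29.]
top green dir theta 1.808 1137 0.208
scene green dir theta 1.805 1098 0.206
wrist green dir theta 1.77 617 0.142
```

View pics/scene9.png

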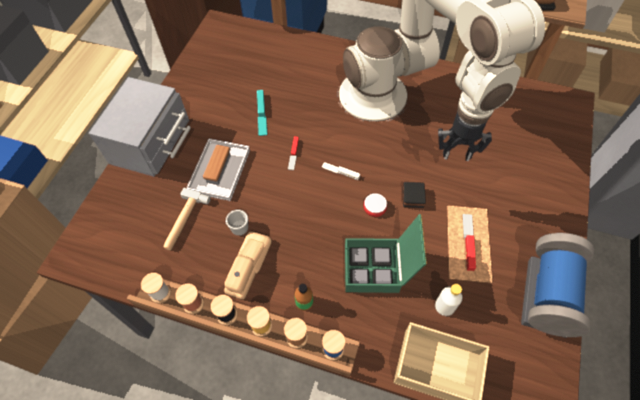

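The blade lies flat inside the mat at (470,242), the brush is in the tray, the lid is open at about 1.8 rad and the bystanders have not moved.

```bash
python3 -c "
from workcell import bot; print(bot.job_done())"
```

```text
the job is handed in; nothing more can be done
None
```

I handed the job in with the brush flat in the tray, the lid levered open with the blade to about 1.8 rad, the blade flat on the cork mat and the bystanders unmoved as far as the last images show; the hand-in gave no verdict.

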